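Close and stack the tessera boxes on the carrying tray

ROBOT

A 7-joint arm with a two-finger parallel gripper is mounted at the origin on the work surface. World frame = base frame: x ahead of the robot, y to its left, z up, the work surface at z = 0. Lengths are in m, angles in rad, forces in N, time in s.
With the tool pointing down it reaches from about 0.35 to 0.9 m from the base axis. Payload 7.2 kg.
Tool frame: the origin (TCP) lies midway between the tips of the shut fingers; the grasp point (between the pads) lies 19 mm behind it; z points along the fingers, x is the direction in which the jaws open and shut, and the axes are right-handed (so a half turn about z gives the same grasp; the last joint's range is limited). The gripper opens to 85 mm and grips with 20 to 120 N. Pads are 22 mm wide; open, the fingers measure 114 mm over their backs; the gripper's body (76 mm by 85 mm) begins 54 mm behind the grasp point. The pads swing forward as they close: fully open they stand 13 mm farther back than shut.
Start: joints at [-1.184, 0.411, -0.013, 1.596, 0.006, 1.134, -0.082], TCP at [0.275, 0.561, 0.231] pointing down, gripper open.
Joint ranges: [-2.95, 2.95], [-0.29, 1.99], [-1.47, 1.44], [0.14, 2.54], [-1.03, 4.17], [0.13, 1.85], [-2.86, 2.86]. Speed limits (rad/s): [2.39, 2.39, 3.01, 3.01, 3.14, 3.14, 3.14].

INTERFACE

Orientations are given as a 3x3 rotation matrix whose columns are the frame's x, y, z axes.
In Python, from rig import env gives the robot as it stands.
- The arm moves only by the tool apply_moves, never from a script. Its argument "series" is one flat list of numbers, 6 for each row, row after row: the shift along the tool's x, y, z in cm, then the turn, a rotation vector about the tool's x, y, z in degrees. A call has 1 to 8 rows; each row shifts and turns the commanded pose from where the row before left it, along the tool's axes as they then stand; what a row does not reach is not made up. A row lasts 1/12 s, in which the tool goes at most 41.7 mm and 7.16 degrees, less where a joint would pass 70% of its speed; a pose out of reach is approached as far as the arm can. A call is refused whole if a number of a shift passes 4.17 or a number of a turn 7.16, either way. A call with a gripper value outside its range is refused whole. "fingers" is the opening, from 0 (shut) to 1 (fully open), set as the call begins (left out, the last holds). The fingers move at their own pace and stop on an object; the grip force is fixed at half the most. Time passes only in rows, so rows that do not move let the fingers close. It gives the time, the measured TCP pose, the force and the opening at its end, in the units of the state.
- env.state(): the state, without advancing time (a new reading comes with each control period).
- env.grab_frame(name): name is "side" or "top"; returns the picture (480x640x3 uint8, blue, green, red); there is no depth.
- env.camera_info(name): a dict with "camera_matrix" (3x3 intrinsics, pixels), "D" ([k1, k2, p1, p2, k3] as OpenCV has them; the pictures are not rectified), "extrinsics" (4x4, takes a point from camera to world coordinates). Camera axes: x right, y down, z forward; pixel columns grow to the right and rows downward; lengths in m; the calibration is good to about 2 mm. A picture is of the moment at which its call begins. camera_info takes no time and is no camera call.
- env.hand_in(): hands the job in, once; it reports no verdict.
The state is a dict: "t": time; "joints": joint angles; "joint_velocities": joint speeds; "effort": joint torques, N m; "ee_pos": TCP position; "ee_rot": TCP orientation; "force": force on the tool from outside, world axes, zero at the start; "moment": the same for the moment, N m; "opening": finger opening in m.
Only numpy, scipy, OpenCV 4.12 (cv2) and the standard library are available. Lean on these libraries where they do the work, as an engineer would, in place of code of your own. Each camera call takes 0.05 s, during which the arm holds its last target. There are 200 camera calls.

TASK

Put the loose lid on the open box of tesserae, all the way down, while the box still stands on the bench. Then build up the column begun on the plywood carrying tray: on the box standing there stack this deep box, then the medium one, and the shallow one on top, each set down gently and squarely, its sides flush with those of the box below. Do not shift the box on the tray, and leave everything else on the bench and tray where it is.

Things in the scene. Friction and masses are not known exactly. Their poses are not given: they have to be found in the camera images.
- tray: plywood carrying tray fixed on the bench on the robot's left, 270 x 170 mm, low rim 16 mm high and 8 mm thick, inner floor 8 mm above the bench. Origin: centre of its underside; x along the 270 mm length.
- base_box: 96 x 60 mm straight-sided clear plastic box of blue-grey glass tesserae with a white lid plate (93 x 57 x 8 mm, set 1.5 mm in from the sides all round) as its flat top; 56 mm high over all and stands loose near the robot's end of the tray: the first box of the column. About 0.45 kg. Origin: centre of the underside; x along the 96 mm length, y along the 60 mm width, z up.
- deep_box: the open box: 96 x 60 mm, 48 mm high to its rim, clear plastic with 4 mm walls (opening 88 x 52 mm), filled with blue-grey tesserae (rigid, do not move) to about 9 mm below the rim; with the lid seated it is 56 mm high. About 0.4 kg, its sides below the rim take a grasp across the 60 mm width. Origin: centre of the underside; x along the 96 mm length, y along the 60 mm width, z up.
- deep_box_rim (a point): centre of the open box's mouth, level with its rim.
- lid: white lid of the open box, lying right way up: plate 93 x 57 x 8 mm over a 6 mm deep spigot (84 x 48 mm, lower half 80 x 44 mm); 40 g. Grip the plate's edges (6 to 14 mm above the origin) across the 57 mm. 2 mm play all round; drops home by its weight. Seated: plate on the rim, origin 42 mm above the box's underside. Origin: centre of the spigot's underside; x along the length.
- medium_box: 96 x 60 mm straight-sided clear plastic box of blue-grey glass tesserae with a white lid plate (93 x 57 x 8 mm, set 1.5 mm in from the sides all round) as its flat top; 44 mm high over all (sides 36 mm), standing on the bench. About 0.34 kg. Origin: centre of the underside; x along the 96 mm length, y along the 60 mm width, z up.
- shallow_box: 96 x 60 mm straight-sided clear plastic box of blue-grey glass tesserae with a white lid plate (93 x 57 x 8 mm, set 1.5 mm in from the sides all round) as its flat top; 32 mm high over all (sides 24 mm), standing on the bench. About 0.25 kg. Origin: centre of the underside; x along the 96 mm length, y along the 60 mm width, z up.
- pot_a: bystander: round white pot of white tesserae, 66 mm across, 42 mm high, among the boxes. Origin: centre of the underside.
- pot_b: bystander: round white pot of stone tesserae, 76 mm across, 45 mm high. Origin: centre of the underside.
- slabs: bystander: small pile of blue glass slabs, 70 x 50 mm, 23 mm high, among the boxes. Origin: centre of the underside.
- glue: bystander: jar of glue with black cap, 48 mm across, 55 mm high, standing at the far end of the tray. Origin: centre of the underside.
- nippers: bystander: tile nippers lying flat, about 180 mm long, 25 mm high. Origin: on the bench under the handles' front end, x towards the jaws.
- palette_knife: bystander: spatula with wooden handle, 190 mm long, lying flat. Origin: its underside.
- marble_block: bystander: 50 mm marble block. Origin: centre of the underside.
- pigment: bystander: amber glass jar with white cap, 52 mm across, 80 mm high. Origin: centre of the underside.

How it is judged:
On the way, in this order (a step that is already met when the one before it is completed fails the run):
1. the lid is home on the open box, which stands on the bench (z of lid in the frame of deep_box between 0.0395 and 0.0445 m and horizontal distance between lid and deep_box below 0.005 m and angle between lid's own z axis and vertical below 0.05 rad and height (world z) of deep_box below 0.006 m), for 0.2 s.
2. the deep box stands squarely on the box on the tray (z of deep_box in the frame of base_box between 0.053 and 0.059 m and horizontal distance between deep_box and base_box below 0.007 m and angle between the x axis of deep_box and the x axis of base_box, either way round below 0.09 rad and angle between deep_box's own z axis and vertical below 0.05 rad), for 0.2 s.
3. the medium box stands squarely on the deep box (z of medium_box in the frame of deep_box between 0.053 and 0.059 m and horizontal distance between medium_box and deep_box below 0.007 m and angle between the x axis of medium_box and the x axis of deep_box, either way round below 0.09 rad and angle between medium_box's own z axis and vertical below 0.05 rad), for 0.2 s.
4. the shallow box stands squarely on the medium box (z of shallow_box in the frame of medium_box between 0.041 and 0.047 m and horizontal distance between shallow_box and medium_box below 0.007 m and angle between the x axis of shallow_box and the x axis of medium_box, either way round below 0.09 rad and angle between shallow_box's own z axis and vertical below 0.05 rad), for 0.2 s.
At the end, for the whole second after the job is handed in: One column at rest on the tray: its first box (moved under 15 mm), deep box with lid seated (2.5 mm in height, 5 mm across), medium box, shallow box; each rests on the one below, centred within 7 mm, parallel within 0.09 rad (either way round), boxes and lid tilted under 0.05 rad (all of step 2 and all of step 3 and all of step 4 and z of lid in the frame of deep_box between 0.0395 and 0.0445 m and horizontal distance between lid and deep_box below 0.005 m and angle between each of lid, base_box's own z axis and vertical below 0.05 rad and distance of base_box from where it was at the start of the episode below 0.015 m and linear speed of each of base_box, deep_box, medium_box, shallow_box, lid below 0.02 m/s); the robot touches nothing.
It fails at once if a box is dropped or brought down hard on the column (faster than 0.5 m/s within 40 mm above the box below) ((horizontal distance between deep_box and base_box below 0.04 m and z of deep_box in the frame of base_box between 0.046 and 0.096 m and linear speed of deep_box above 0.5 m/s) or (horizontal distance between medium_box and deep_box below 0.04 m and z of medium_box in the frame of deep_box between 0.046 and 0.096 m and linear speed of medium_box above 0.5 m/s) or (horizontal distance between shallow_box and medium_box below 0.04 m and z of shallow_box in the frame of medium_box between 0.034 and 0.084 m and linear speed of shallow_box above 0.5 m/s)).
It fails at once if a bystander is shifted more than 25 mm (distance of any of pot_a, pot_b, slabs, glue, nippers, palette_knife, marble_block, pigment from where it was at the start of the episode above 0.025 m).
It also fails if it takes over 72 s, if anything falls off the work surface, if the arm or the gripper's body presses on something with over 40 N, if the wrist force passes 120 N, or if a joint passes its speed limit or range.

## Working session

There is one attempt and no reset: what is moved stays moved. The work goes in short steps, Python scripts to look and compute and a tool call to move; the robot and the scene stay as the last step left them, time stands still between calls to the robot, and variables do not carry over. Pictures are saved under pics/ and viewed, about 8 in all and at most 12, crops included, and the job is handed in when it is done.

Besides the shell and the picture viewer there is one more tool, called after "Emit:" by a JSON object that holds its "name" and its "arguments". apply_moves: Moves the arm, as the interface text tells. Its arguments: {"type":"object","properties":{"series":{"type":"array","items":{"type":"number"}},"fingers":{"type":"number"}},"required":["series"]}

```bash
ls; mkdir -p pics; python3 - <<'E'
from rig import env
import cv2,numpy as np
np.set_printoptions(precision=4,suppress=True)
for n in("top","side"):
    cv2.imwrite(f"pics/{n}0.png",env.grab_frame(n)); c=env.camera_info(n)
    print(n,c)
print(env.state())
E
```

```text
pics
top {'camera_matrix': array([[559.7123,   0.    , 309.1214],
       [  0.    , 559.7123, 238.916 ],
       [  0.    ,   0.    ,   1.    ]]), 'D': array([-0.0841,  0.    ,  0.    ,  0.    ,  0.    ]), 'extrinsics': array([[ 0.0022, -0.9904,  0.1383,  0.3977],
       [-0.9999, -0.0038, -0.0118, -0.0101],
       [ 0.0122, -0.1382, -0.9903,  1.2295],
       [ 0.    ,  0.    ,  0.    ,  1.    ]])}
side {'camera_matrix': array([[526.0705,   0.    , 309.8206],
       [  0.    , 526.0705, 232.7675],
       [  0.    ,   0.    ,   1.    ]]), 'D': array([-0.1342,  0.    ,  0.    ,  0.    ,  0.    ]), 'extrinsics': array([[ 0.7562, -0.4547,  0.4705,  0.019 ],
       [-0.6542, -0.5392,  0.5304, -0.6471],
       [ 0.0126, -0.7089, -0.7052,  0.8707],
       [ 0.    ,  0.    ,  0.    ,  1.    ]])}
{'t': 0.1, 'joints': array([-1.1842,  0.4119, -0.0127,  1.5969,  0.0056,  1.1343, -0.0822]), 'joint_velocities': array([ 0.0008, -0.0011,  0.0007, -0.0002, -0.0014, -0.001 ,  0.    ]), 'effort': array([  0.0033, -60.1833,   0.6844, -30.0083,   0.0141,   0.0065,
         0.    ]), 'ee_pos': array([0.2744, 0.5611, 0.2305]), 'ee_rot': array([[ 0.4393,  0.8983, -0.0005],
       [ 0.8983, -0.4393, -0.0013],
       [-0.0014,  0.0001, -1.    ]]), 'force': array([ 0.1383,  0.2879, -0.1176]), 'moment': array([0.0088, 0.0519, 0.0027]), 'opening': 0.08571721672521765}
```

View pics/top0.png

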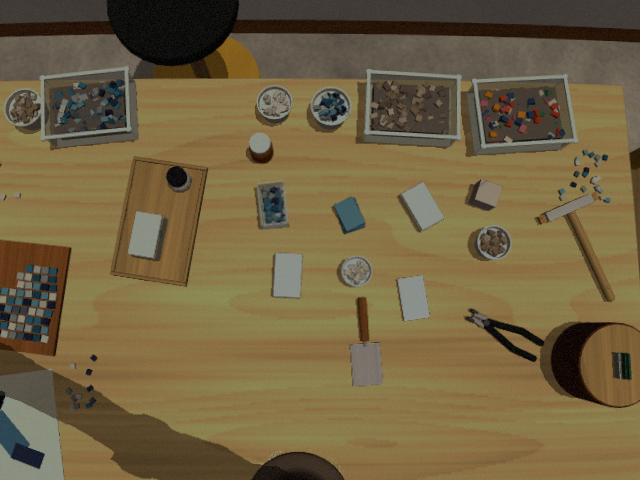

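View pics/side0.png

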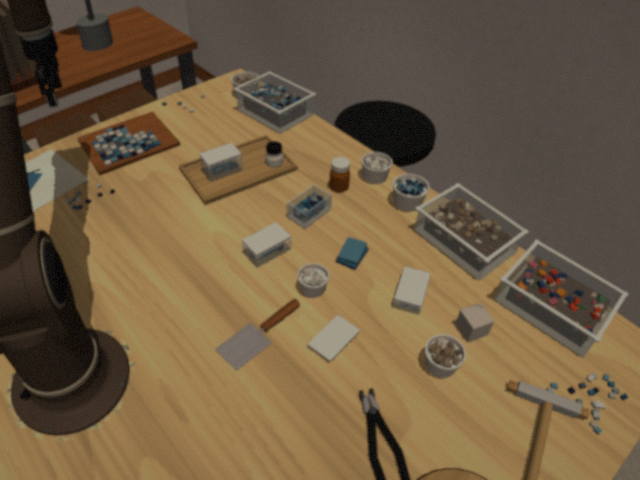

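The top view shows the deep box at (272,205), the base box at (146,235) and white plates at (288,275), (421,207) and (413,298). The side view shows that (413,298) is the flat lid, (288,275) is the medium box and (421,207) is the shallow one.

```bash
cat > h.py <<'E'
from rig import env
import cv2,numpy as np
np.set_printoptions(precision=4,suppress=True)
def cast(px,z,cam="top"):
    c=env.camera_info(cam);T=c["extrinsics"]
    u=cv2.undistortPoints(np.float64(px).reshape(-1,1,2),c["camera_matrix"],np.array(c["D"])).reshape(-1,2)
    d=np.c_[u,np.ones(len(u))]@T[:3,:3].T
    return (T[:3,3]+d*((z-T[2,3])/d[:,2])[:,None])[:,:2]
def white(img,seed,z,win=34,cam="top",S=4,rel=.6):
    x,y=seed;r=cv2.resize(img[y-win:y+win,x-win:x+win],None,fx=S,fy=S,interpolation=cv2.INTER_CUBIC)
    g=r.min(2);v=np.median(g[win*S-20:win*S+20,win*S-20:win*S+20])
    m=(g>v*rel).astype(np.uint8)
    m=cv2.morphologyEx(m,cv2.MORPH_OPEN,np.ones((9,9)))
    cs=cv2.findContours(m,0,1)[0];c=max(cs,key=lambda k:cv2.contourArea(k) if cv2.pointPolygonTest(k,(win*S,win*S),False)>=0 else 0)
    p=(c.reshape(-1,2)+.5)/S-.5+[x-win,y-win]
    w=cast(p,z,cam)*1000
    (cx,cy),(a,b),t=cv2.minAreaRect(w.astype(np.float32))
    if a<b:a,b,t=b,a,t+90
    return np.array([cx,cy]),(a,b),(t+90)%180-90,v
E
python3 - <<'E'
from h import *
im=env.grab_frame("top")
for n,s,z in [("base",(146,235),.064),("medium",(288,275),.044),("shallow",(421,207),.032),("lid",(413,298),.014)]:
    for rel in(.6,.75,.85): print(n,rel,*white(im,s,z,rel=rel))
cr=[cv2.resize(im[y-25:y+25,x-25:x+25],(266,266),interpolation=cv2.INTER_CUBIC) for x,y in [(272,205),(288,275),(146,235),(421,207),(413,298),(349,215)]]
cv2.imwrite("pics/c1.png",np.vstack([np.hstack(cr[:3]),np.hstack(cr[3:])]))
E
```

```text
base 0.6 [569.6387 324.1026] (94.7772445678711, 58.55012130737305) -9.164604187011719 132.0
base 0.75 [569.757  324.2277] (92.98729705810547, 56.837860107421875) -9.093376159667969 132.0
base 0.85 [569.7639 324.2577] (91.70793151855469, 55.886653900146484) -8.9102783203125 132.0
medium 0.6 [486.9335  21.2906] (95.58474731445312, 59.17784881591797) -2.2112655639648438 138.0
medium 0.75 [487.029  21.478] (93.02266693115234, 57.352298736572266) -2.4332962036132812 138.0
medium 0.85 [487.0077  21.6585] (91.71963500976562, 55.776065826416016) -2.4558944702148438 138.0
shallow 0.6 [ 640.0118 -273.1934] (96.1247329711914, 58.981815338134766) 28.767452239990234 137.0
shallow 0.75 [ 640.1353 -272.9868] (93.76519012451172, 56.63164138793945) 29.239469528198242 137.0
shallow 0.85 [ 640.2076 -272.9928] (92.51719665527344, 55.577964782714844) 29.235265731811523 137.0
lid 0.6 [ 439.7056 -251.3266] (95.19954681396484, 58.88317108154297) 8.836587905883789 138.0
lid 0.75 [ 439.6464 -251.305 ] (93.10309600830078, 57.06912612915039) 8.408376693725586 138.0
lid 0.85 [ 439.5552 -251.2682] (91.86447143554688, 56.07362747192383) 8.440457344055176 138.0
```

View pics/c1.png

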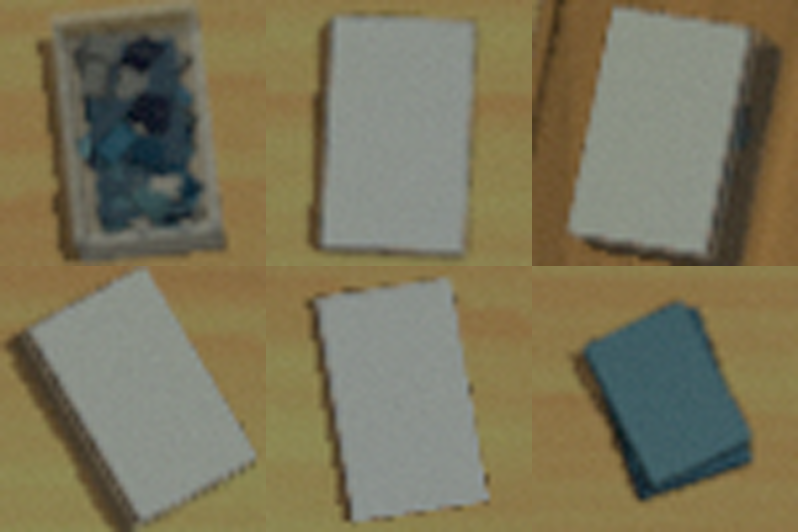

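```bash
cat >> h.py <<'E'
def proj(P,cam="top"):
    c=env.camera_info(cam);M=np.linalg.inv(c["extrinsics"])
    return cv2.projectPoints(np.float64(P).reshape(-1,1,3),cv2.Rodrigues(M[:3,:3])[0],M[:3,3],c["camera_matrix"],np.array(c["D"]))[0].reshape(-1,2)
E
python3 - <<'E'
from h import *
im=env.grab_frame("top")
k=266/50
c=np.array([(53,20),(192,10),(217,228),(75,240)])/k+[247-.5,180-.5]
w=cast(c,.048)*1000;print(w)
d=[np.linalg.norm(w[i]-w[(i+1)%4]) for i in range(4)];print(d)
ctr=w.mean(0);v1=w[0]-w[3];v2=w[1]-w[2];print(ctr,np.degrees(np.arctan2(v1[1],v1[0])),np.degrees(np.arctan2(v2[1],v2[0])))
a=np.arctan2(*(v1+v2)[::-1]);
S=14;x0,y0=252,178;big=cv2.resize(im[y0:y0+52,x0:x0+40],None,fx=S,fy=S,interpolation=cv2.INTER_CUBIC)
big=cv2.convertScaleAbs(big,alpha=1.5);raw=big[:, :].copy()
R=np.array([[np.cos(a),-np.sin(a)],[np.sin(a),np.cos(a)]])
for L,W,z,col in((96,60,48,(0,0,255)),(96,60,0,(0,255,0)),(88,52,48,(255,255,0))):
    q=np.array([(1,1),(1,-1),(-1,-1),(-1,1)])*[L/2,W/2]@R.T+ctr
    p=(proj(np.c_[q,[z]*4]/1000)-[x0,y0]+.5)*S
    cv2.polylines(big,[p.astype(int)],True,col,1)
cv2.imwrite("pics/c2.png",cv2.resize(np.hstack([raw,big]),None,fx=.71,fy=.71))
E
```

```text
[[683.7972  89.9752]
 [688.1888  33.5123]
 [598.3113  22.6289]
 [593.1971  79.6666]]
[np.float64(56.63346190341178), np.float64(90.53400652380873), np.float64(57.266558468394706), np.float64(91.1846861611383)]
[640.8736  56.4457] 6.491285261205935 6.904431642300944
```

View pics/c2.png

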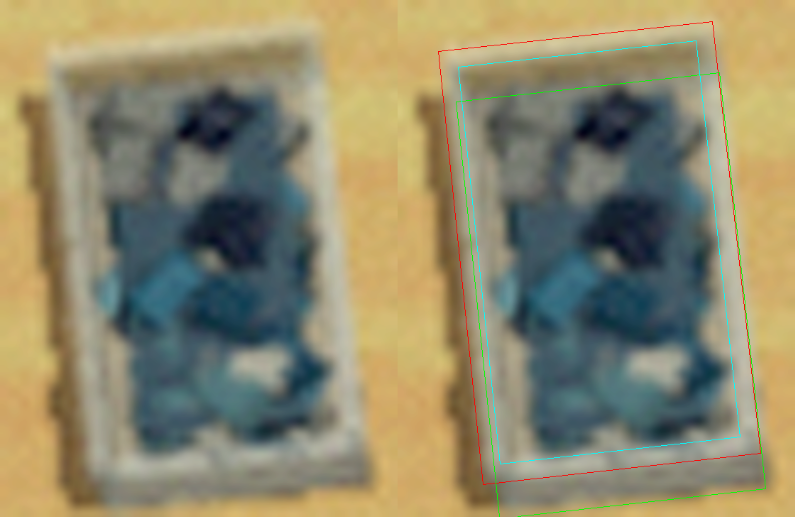

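```bash
python3 - <<'E'
from h import *
im=np.mean([env.grab_frame("top").astype(float) for _ in range(3)],0).astype(np.float32)
ctr=np.array([641.3,56]);a=np.radians(6.6);R=np.array([[np.cos(a),-np.sin(a)],[np.sin(a),np.cos(a)]])
X,Y=np.meshgrid(np.arange(-60,60.5,1),np.arange(-45,45.5,1),indexing="ij")
q=np.c_[X.ravel(),Y.ravel()]@R.T+ctr
p=proj(np.c_[q/1000,np.full(len(q),.048)]).astype(np.float32)
r=cv2.remap(im,p[:,0].reshape(X.shape),p[:,1].reshape(X.shape),cv2.INTER_CUBIC)
f=(r[...,2]-r[...,0]);g=r.mean(2)
np.set_printoptions(precision=0,linewidth=200)
x=np.arange(-60,61);y=np.arange(-45,46)
for nm,sl in(("y, low x",slice(25,45)),("y, high x",slice(75,95))):
    print(nm); s=f[sl].mean(0);t=g[sl].mean(0)
    for k in(slice(7,27),slice(64,84)): print(y[k]);print(s[k]);print(t[k])
for nm,sl in(("x, low y",slice(22,38)),("x, high y",slice(52,68))):
    print(nm); s=f[:,sl].mean(1);t=g[:,sl].mean(1)
    for k in(slice(2,24),slice(98,118)): print(x[k]);print(s[k]);print(t[k])
E
```

```text
y, low x
[-38 -37 -36 -35 -34 -33 -32 -31 -30 -29 -28 -27 -26 -25 -24 -23 -22 -21 -20 -19]
[ 67.  67.  67.  67.  68.  67.  60.  45.  29.  18.  13.  13.  15.  16.  13.   7.  -1. -11. -20. -28.]
[110. 110. 110. 110. 110. 110. 111. 114. 117. 120. 120. 116. 110. 103.  95.  88.  80.  69.  58.  52.]
[19 20 21 22 23 24 25 26 27 28 29 30 31 32 33 34 35 36 37 38]
[ 7. 16. 20. 21. 19. 16. 14. 13. 16. 20. 26. 33. 38. 42. 45. 47. 51. 57. 63. 67.]
[ 80.  91.  98.  99.  96.  95. 100. 106. 108. 104.  94.  81.  69.  63.  64.  70.  80.  91. 101. 107.]
y, high x
[-38 -37 -36 -35 -34 -33 -32 -31 -30 -29 -28 -27 -26 -25 -24 -23 -22 -21 -20 -19]
[63. 63. 63. 64. 65. 64. 59. 48. 33. 22. 16. 15. 16. 18. 18. 17. 15. 10.  2. -7.]
[113. 113. 113. 113. 113. 113. 114. 117. 122. 124. 122. 117. 108.  99.  93.  89.  87.  83.  76.  69.]
[19 20 21 22 23 24 25 26 27 28 29 30 31 32 33 34 35 36 37 38]
[ 4.  7. 11. 16. 18. 17. 14. 14. 16. 20. 26. 33. 40. 45. 47. 48. 51. 57. 61. 63.]
[ 65.  68.  76.  85.  90.  94.  99. 106. 109. 106.  97.  85.  75.  68.  64.  67.  78.  94. 106. 112.]
x, low y
[-58 -57 -56 -55 -54 -53 -52
[... 401 characters left out ...]
64. 64. 64. 64. 64. 65. 65.]
[ 84.  82.  79.  78.  80.  88. 100. 112. 120. 123. 120. 116. 114. 113. 113. 114. 113. 112. 112. 112.]
x, high y
[-58 -57 -56 -55 -54 -53 -52 -51 -50 -49 -48 -47 -46 -45 -44 -43 -42 -41 -40 -39 -38 -37]
[ 65.  61.  51.  36.  22.  13.  12.  12.  12.  11.  11.  11.  10.   8.   5.   0.  -5.  -8.  -9. -10. -11. -13.]
[110. 106. 100.  92.  86.  84.  84.  85.  87.  93. 102. 111. 114. 109.  98.  84.  73.  66.  64.  63.  63.  65.]
[38 39 40 41 42 43 44 45 46 47 48 49 50 51 52 53 54 55 56 57]
[19. 26. 32. 35. 35. 35. 34. 35. 36. 40. 47. 56. 63. 67. 68. 67. 65. 64. 63. 64.]
[ 77.  76.  77.  79.  83.  91. 102. 113. 120. 122. 120. 115. 111. 110. 110. 111. 112. 112. 113. 112.]
```

```bash
cat >> h.py <<'E'
T=dict(lid=(439.6,-251.3,98.4),deep=(641.8,55.4,96.6),base=(569.8,324.2,80.9),medium=(487.0,21.5,87.6),shallow=(640.1,-273.0,119.2))
def need(name,z,dx=0,dy=0):
    s=env.state();x,y,a=T[name];R=s["ee_rot"]
    yaw=np.degrees(np.arctan2(R[1,0],R[0,0]));t=(yaw-a+180)%360-180
    d=R.T@(np.array([x+dx,y+dy,z])/1000-s["ee_pos"])*100
    p=np.radians(a);Q=np.array([[np.cos(p),np.sin(p),0],[np.sin(p),-np.cos(p),0],[0,0,-1]])
    e=Q.T@(np.array([x+dx,y+dy,z])/1000-s["ee_pos"])*100
    print("t",round(s["t"],2),"pos",s["ee_pos"]*1000,"yaw %.2f"%yaw,"open %.1f"%(s["opening"]*1000),"F",s["force"])
    print(name,"now-axes cm",d,"after-turn axes cm",e,"turn z %.2f"%t,"tilt",R[:2,2])
    print("joints",s["joints"])
E
python3 -c "
from h import *
need('lid',150)"
```

```text
t 0.35 pos [274.4993 561.3812 231.0862] yaw 63.95 open 85.5 F [-0.0335  0.1394  0.0174]
lid now-axes cm [-65.755   50.5271   8.1325] after-turn axes cm [-82.8081   4.4611   8.1086] turn z -34.45 tilt [-0.0001 -0.0003]
joints [-1.1842  0.4113 -0.0127  1.5964  0.0056  1.1343 -0.0822]
```

Emit:
{"name": "apply_moves", "arguments": {"series": [0, 0, 0, 0, 0, -4.93, 0, 0, 0, 0, 0, -4.93, 0, 0, 0, 0, 0, -4.93, 0, 0, 0, 0, 0, -4.93, 0, 0, 0, 0, 0, -4.93, 0, 0, 0, 0, 0, -4.93, 0, 0, 0, 0, 0, -4.92, 0, 0, 0, 0, 0, 0], "fingers": 1}}

```text
t: 1.02
ee_pos: [0.2746, 0.5614, 0.2312]
ee_rot: [[-0.15, 0.989, -0.0], [0.989, 0.15, -0.0], [-0.0, -0.0, -1.0]]
force: [-0.1, 0.0, -0.2]
opening: 0.0856
```

```bash
python3 -c "
from h import *
need('lid',100)"
```

```text
t 1.02 pos [274.6436 561.3657 231.2322] yaw 98.65 open 85.6 F [-0.0552  0.0098 -0.2209]
lid now-axes cm [-82.8223   4.0823  13.1294] after-turn axes cm [-82.8045   4.447   13.1232] turn z 0.25 tilt [-0.0001 -0.0001]
joints [-1.0954  0.4167 -0.135   1.5896  0.0599  1.1395  0.4778]
```

Emit:
{"name": "apply_moves", "arguments": {"series": [-1.5, 0.1, 0, 0, 0, 0, -3.3, 0.16, 0, 0, 0, 0, -3.3, 0.16, 0, 0, 0, 0, -3.3, 0.16, 0, 0, 0, 0, -3.3, 0.16, 0, 0, 0, 0, -3.3, 0.16, 0, 0, 0, 0, -3.3, 0.16, 0, 0, 0, 0, -3.3, 0.16, 0, 0, 0, 0]}}

```text
t: 1.68
ee_pos: [0.3228, 0.3184, 0.2314]
ee_rot: [[-0.144, 0.99, 0.0], [0.99, 0.144, 0.001], [0.001, 0.0, -1.0]]
force: [0.8, -0.5, -0.1]
opening: 0.0854
```

Emit:
{"name": "apply_moves", "arguments": {"series": [-3.3, 0.16, 0, 0, 0, 0, -3.3, 0.16, 0, 0, 0, 0, -3.3, 0.16, 0, 0, 0, 0, -3.3, 0.16, 0, 0, 0, 0, -3.3, 0.16, 0, 0, 0, 0, -3.3, 0.16, 0, 0, 0, 0, -3.3, 0.16, 0, 0, 0, 0, -3.3, 0.16, 0, 0, 0, 0]}}

```text
t: 2.35
ee_pos: [0.3742, 0.0591, 0.2316]
ee_rot: [[-0.144, 0.99, 0.001], [0.99, 0.144, 0.001], [0.001, 0.001, -1.0]]
force: [1.2, 0.1, 0.6]
opening: 0.0853
```

Emit:
{"name": "apply_moves", "arguments": {"series": [-3.3, 0.16, 1, 0, 0, 0, -3.3, 0.16, 2, 0, 0, 0, -3.3, 0.16, 2, 0, 0, 0, -3.3, 0.16, 2, 0, 0, 0, -3.3, 0.16, 2, 0, 0, 0, -3.3, 0.16, 2, 0, 0, 0, -3.3, 0.16, 1.5, 0, 0, 0, -2, 0.1, 0.5, 0, 0, 0.2]}}

```text
t: 3.02
ee_pos: [0.4224, -0.1889, 0.0995]
ee_rot: [[-0.138, 0.99, -0.002], [0.99, 0.138, -0.001], [-0.001, -0.002, -1.0]]
force: [-0.1, 0.1, 0.5]
opening: 0.0858
```

```bash
python3 -c "
from h import *
need('lid',1)"
```

```text
t 3.02 pos [ 422.4171 -188.8891   99.5113] yaw 97.95 open 85.8 F [-0.1272  0.149   0.5315]
lid now-axes cm [-6.4104  0.8572  9.8549] after-turn axes cm [-6.4252  0.7881  9.8511] turn z -0.45 tilt [-0.0017 -0.0011]
joints [-0.0491  0.3294  0.4397  2.1372 -0.2087  0.7165  2.2377]
```

Emit:
{"name": "apply_moves", "arguments": {"series": [-2.2, 0.28, 1, 0, 0, 0, -2.2, 0.28, 1, 0, 0, 0, -1.6, 0.24, 1, 0, 0, 0, -0.4, 0.06, 2, 0, 0, -0.4, 0, 0, 1.5, 0, 0, 0, 0, 0, 0.5, 0, 0, 0, 0, 0, 0, 0, 0, 0]}}

```text
t: 3.6
ee_pos: [0.4399, -0.2476, 0.0303]
ee_rot: [[-0.148, 0.989, -0.002], [0.989, 0.148, 0.001], [0.001, -0.002, -1.0]]
force: [-0.4, 0.7, -0.7]
opening: 0.0856
```

```bash
python3 -c "
from h import *
need('lid',1)"
```

```text
t 3.6 pos [ 439.949  -247.5817   30.2516] yaw 98.52 open 85.6 F [-0.4096  0.705  -0.7093]
lid now-axes cm [-0.3659 -0.0834  2.9249] after-turn axes cm [-0.3627 -0.0888  2.9252] turn z 0.12 tilt [-0.0023  0.0008]
joints [ 0.1251  0.5108  0.3727  2.0791 -0.3167  0.6075  2.4366]
```

Emit:
{"name": "apply_moves", "arguments": {"series": [-0.36, -0.08, 0.6, 0, 0, 0.1, 0, 0, 0.8, 0, 0, 0, 0, 0, 0.8, 0, 0, 0, 0, 0, 0.5, 0, 0, 0, 0, 0, 0.22, 0, 0, 0, 0, 0, 0, 0, 0, 0, 0, 0, 0, 0, 0, 0]}}

```text
t: 4.18
ee_pos: [0.4405, -0.2516, 0.0021]
ee_rot: [[-0.149, 0.989, -0.0], [0.989, 0.149, 0.0], [0.0, -0.0, -1.0]]
force: [0.8, -0.1, 0.8]
opening: 0.0855
```

Emit:
{"name": "apply_moves", "arguments": {"series": [0, 0, 0, 0, 0, 0, 0, 0, 0, 0, 0, 0, 0, 0, 0, 0, 0, 0, 0, 0, 0, 0, 0, 0, 0, 0, 0, 0, 0, 0, 0, 0, 0, 0, 0, 0, 0, 0, 0, 0, 0, 0, 0, 0, 0, 0, 0, 0], "fingers": 0}}

```text
t: 4.85
ee_pos: [0.4407, -0.2517, 0.0029]
ee_rot: [[-0.148, 0.989, 0.001], [0.989, 0.148, 0.0], [-0.0, 0.001, -1.0]]
force: [-3.4, 1.4, 8.6]
opening: 0.055
```

```bash
python3 - <<'E'
from h import *
need('lid',1)
im=env.grab_frame("side"); cv2.imwrite("pics/s1.png",cv2.resize(im[240:400,230:430],None,fx=4,fy=3.75,interpolation=cv2.INTER_CUBIC)[:600])
E
```

```text
t 4.85 pos [ 440.7466 -251.7063    2.8743] yaw 98.54 open 55.0 F [-3.3746  1.3981  8.5891]
lid now-axes cm [ 0.0572 -0.1075  0.1873] after-turn axes cm [ 0.0569 -0.1075  0.1874] turn z 0.14 tilt [0.0008 0.0001]
joints [ 0.1588  0.5609  0.3407  2.0843 -0.3483  0.5492  2.4704]
```

View pics/s1.png

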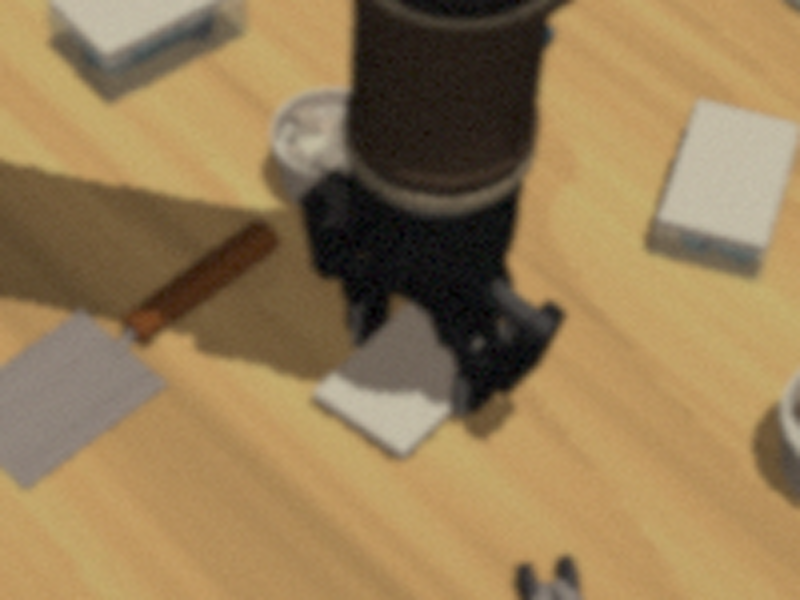

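Emit:
{"name": "apply_moves", "arguments": {"series": [0, 0, -0.1, 0, 0, 0, 0, 0, -0.1, 0, 0, 0, 0, 0, -0.3, 0, 0, 0, 0, 0, -0.5, 0, 0, 0, 0, 0, -0.8, 0, 0, 0, 0, 0, -1, 0, 0, 0, 0, 0, -1, 0, 0, 0, 0, 0, 0, 0, 0, 0]}}

```text
t: 5.57
ee_pos: [0.4418, -0.2523, 0.0424]
ee_rot: [[-0.148, 0.989, 0.003], [0.989, 0.148, -0.001], [-0.002, 0.003, -1.0]]
force: [0.2, -0.5, -1.0]
opening: 0.0555
```

```bash
python3 - <<'E'
from h import *
need('deep',100)
im=env.grab_frame("side"); cv2.imwrite("pics/s2.png",cv2.resize(im[260:380,280:420],None,fx=5,fy=5,interpolation=cv2.INTER_CUBIC)[:600])
E
```

```text
t 5.57 pos [ 441.7537 -252.3014   42.4277] yaw 98.53 open 55.5 F [ 0.2321 -0.4502 -0.9765]
deep now-axes cm [27.4509 24.3668 -5.7306] after-turn axes cm [28.2669 23.4087 -5.7572] turn z 1.93 tilt [ 0.0032 -0.0012]
joints [ 0.1223  0.4921  0.3853  2.0694 -0.3067  0.6302  2.4351]
```

View pics/s2.png

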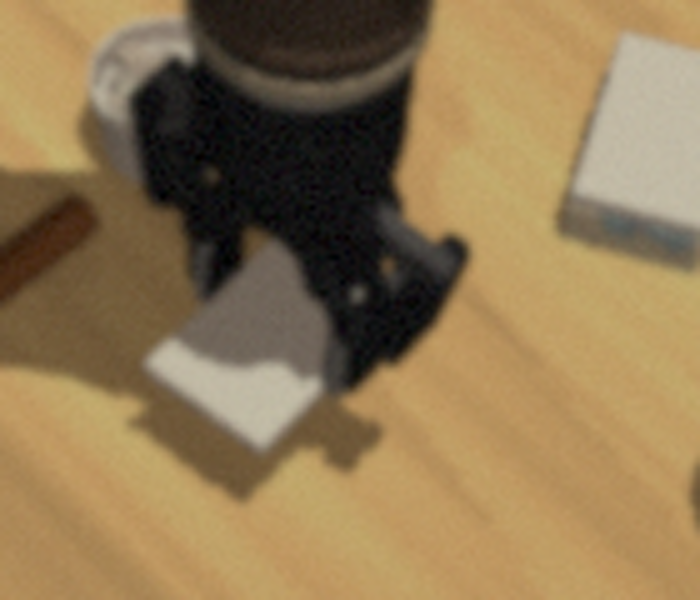

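Emit:
{"name": "apply_moves", "arguments": {"series": [0, 0, -2, 0, 0, 1.8, 0.6, 0.5, -2, 0, 0, 0, 2.2, 1.8, -1.5, 0, 0, 0, 2.6, 2.2, -0.5, 0, 0, 0, 2.6, 2.2, 0, 0, 0, 0, 2.6, 2.2, 0, 0, 0, 0, 2.6, 2.2, 0, 0, 0, 0, 2.6, 2.2, 0, 0, 0, 0]}}

```text
t: 6.28
ee_pos: [0.5546, -0.0774, 0.1001]
ee_rot: [[-0.118, 0.993, 0.0], [0.993, 0.118, 0.0], [0.0, 0.0, -1.0]]
force: [0.5, -0.7, -0.4]
opening: 0.0552
```

Emit:
{"name": "apply_moves", "arguments": {"series": [2.6, 2.2, 0, 0, 0, 0, 2.6, 2.2, 0, 0, 0, 0, 2.6, 2.2, 0, 0, 0, 0, 2.2, 1.8, 0, 0, 0, 0, 1.6, 1.2, 0, 0, 0, 0, 0.5, 0.4, 0, 0, 0, 0, 0, 0, 0, 0, 0, 0, 0, 0, 0, 0, 0, 0]}}

```text
t: 6.95
ee_pos: [0.6384, 0.0516, 0.0997]
ee_rot: [[-0.117, 0.993, -0.001], [0.993, 0.117, -0.001], [-0.001, -0.001, -1.0]]
force: [-0.2, -1.1, -0.3]
opening: 0.055
```

```bash
python3 -c "
from h import *
need('deep',60,1.1,.2)"
```

```text
t 6.95 pos [638.4161  51.6119  99.6729] yaw 96.71 open 55.0 F [-0.1591 -1.1126 -0.2911]
deep now-axes cm [0.3471 0.4966 3.9664] after-turn axes cm [0.3446 0.4913 3.9673] turn z 0.11 tilt [-0.0011 -0.001 ]
joints [-0.4314  0.5927  0.3961  1.7026 -0.2769  0.9032  1.7648]
```

Emit:
{"name": "apply_moves", "arguments": {"series": [0.35, 0.5, 0.8, 0, 0, 0, 0, 0, 1, 0, 0, 0, 0, 0, 1, 0, 0, 0, 0, 0, 0.7, 0, 0, 0, 0, 0, 0, 0, 0, 0, 0, 0, 0, 0, 0, 0]}}

```text
t: 7.45
ee_pos: [0.643, 0.0563, 0.0642]
ee_rot: [[-0.117, 0.993, -0.002], [0.993, 0.117, -0.0], [-0.0, -0.002, -1.0]]
force: [0.6, -0.3, -0.5]
opening: 0.0549
```

```bash
python3 - <<'E'
from h import *
need('deep',48,1.1,.2)
im=env.grab_frame("top"); im2=env.grab_frame("side")
p=proj([[.642,.055,.048]],"side")[0].astype(int);print(p)
a=cv2.resize(im[165:240,230:310],(400,375),interpolation=cv2.INTER_CUBIC)
b=cv2.resize(im2[p[1]-50:p[1]+25,p[0]-40:p[0]+40],(400,375),interpolation=cv2.INTER_CUBIC)
cv2.imwrite("pics/s3.png",cv2.convertScaleAbs(np.hstack([a,b]),alpha=1.6))
E
```

```text
t 7.45 pos [643.0462  56.3376  64.1586] yaw 96.71 open 54.9 F [ 0.6149 -0.2527 -0.4557]
deep now-axes cm [-0.0711 -0.0203  1.6159] after-turn axes cm [-0.0716 -0.023   1.6159] turn z 0.11 tilt [-0.0017 -0.0004]
joints [-0.4215  0.644   0.3765  1.7095 -0.2988  0.8469  1.7743]
[310 199]
```

View pics/s3.png

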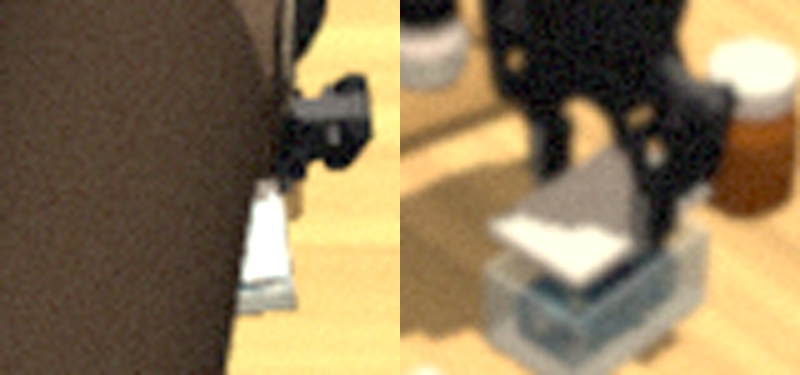

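The lid hangs level over the box mouth, with its near corner at (575,285) of the right panel just above the box's near corner. I'm lowering it gently.

Emit:
{"name": "apply_moves", "arguments": {"series": [-0.06, -0.02, 0.4, 0, 0, 0, 0, 0, 0.4, 0, 0, 0, 0, 0, 0.3, 0, 0, 0, 0, 0, 0.2, 0, 0, 0, 0, 0, 0.1, 0, 0, 0, 0, 0, 0, 0, 0, 0]}}

```text
t: 8.05
ee_pos: [0.6434, 0.0563, 0.0507]
ee_rot: [[-0.117, 0.993, -0.0], [0.993, 0.117, -0.0], [-0.0, -0.0, -1.0]]
force: [-0.0, 0.2, 0.2]
opening: 0.0551
```

```bash
python3 - <<'E'
from h import *
need('deep',48,1.1,.2)
im2=env.grab_frame("side")
cv2.imwrite("pics/s4.png",cv2.convertScaleAbs(cv2.resize(im2[165:225,270:350],None,fx=8,fy=8,interpolation=cv2.INTER_CUBIC),alpha=1.6))
E
```

```text
t 8.05 pos [643.3964  56.2586  50.7465] yaw 96.74 open 55.1 F [-0.0395  0.1779  0.1909]
deep now-axes cm [-0.0596 -0.0569  0.2747] after-turn axes cm [-0.0597 -0.0569  0.2746] turn z 0.14 tilt [-0.0005 -0.0001]
joints [-0.4158  0.661   0.3689  1.7163 -0.3069  0.8221  1.7814]
```

View pics/s4.png

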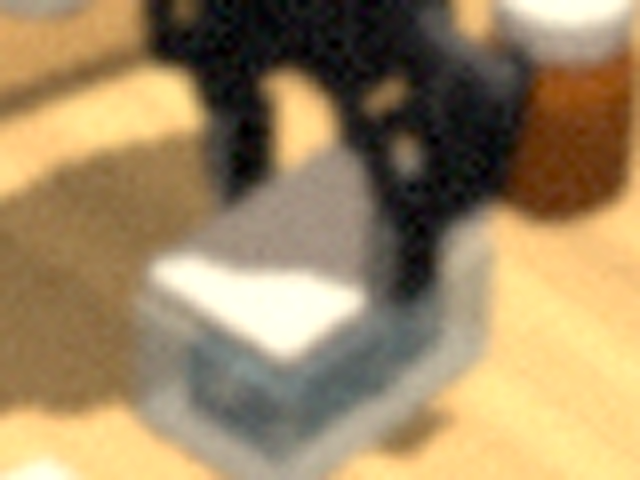

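Emit:
{"name": "apply_moves", "arguments": {"series": [-0.05, -0.05, 0.1, 0, 0, 0, 0, 0, 0.1, 0, 0, 0, 0, 0, 0, 0, 0, 0]}}

```text
t: 8.35
ee_pos: [0.6431, 0.0556, 0.049]
ee_rot: [[-0.117, 0.993, -0.0], [0.993, 0.117, 0.0], [0.0, -0.0, -1.0]]
force: [-0.2, -0.6, 0.3]
opening: 0.0549
```

Emit:
{"name": "apply_moves", "arguments": {"series": [0, 0, 0.1, 0, 0, 0, 0, 0, 0, 0, 0, 0, 0, 0, 0, 0, 0, 0]}}

```text
t: 8.6
ee_pos: [0.6431, 0.0557, 0.0481]
ee_rot: [[-0.117, 0.993, -0.0], [0.993, 0.117, 0.0], [0.0, -0.0, -1.0]]
force: [0.1, -0.8, -0.3]
opening: 0.0551
```

Emit:
{"name": "apply_moves", "arguments": {"series": [0, 0, 0.1, 0, 0, 0, 0, 0, 0, 0, 0, 0, 0, 0, 0, 0, 0, 0]}}

```text
t: 8.85
ee_pos: [0.6431, 0.0557, 0.047]
ee_rot: [[-0.117, 0.993, -0.0], [0.993, 0.117, 0.0], [0.0, -0.0, -1.0]]
force: [-0.2, -0.1, -1.0]
opening: 0.0551
```

Emit:
{"name": "apply_moves", "arguments": {"series": [0, 0, 0.05, 0, 0, 0, 0, 0, 0, 0, 0, 0]}}

```text
t: 9.02
ee_pos: [0.6431, 0.0557, 0.0465]
ee_rot: [[-0.117, 0.993, -0.0], [0.993, 0.117, 0.0], [0.0, -0.0, -1.0]]
force: [-0.2, 0.1, -0.1]
opening: 0.0552
```

Emit:
{"name": "apply_moves", "arguments": {"series": [0, 0, 0, 0, 0, 0, 0, 0, 0, 0, 0, 0, 0, 0, 0, 0, 0, 0, 0, 0, 0, 0, 0, 0, 0, 0, 0, 0, 0, 0], "fingers": 1}}

```text
t: 9.43
ee_pos: [0.6432, 0.0558, 0.0466]
ee_rot: [[-0.117, 0.993, 0.0], [0.993, 0.117, 0.0], [0.0, 0.0, -1.0]]
force: [-0.5, -0.2, -0.7]
opening: 0.0852
```

```bash
python3 - <<'E'
from h import *
need('deep',10,0,0)
im2=env.grab_frame("side")
cv2.imwrite("pics/s5.png",cv2.convertScaleAbs(cv2.resize(im2[165:225,270:350],None,fx=8,fy=8,interpolation=cv2.INTER_CUBIC),alpha=1.6))
E
```

```text
t 9.43 pos [643.1958  55.753   46.6435] yaw 96.75 open 85.2 F [-0.5125 -0.1743 -0.6688]
deep now-axes cm [-0.0189 -0.1432  3.6643] after-turn axes cm [-0.019  -0.1427  3.6643] turn z 0.15 tilt [0.0001 0.0001]
joints [-0.4135  0.6657  0.3664  1.7194 -0.3094  0.8138  1.7842]
```

View pics/s5.png

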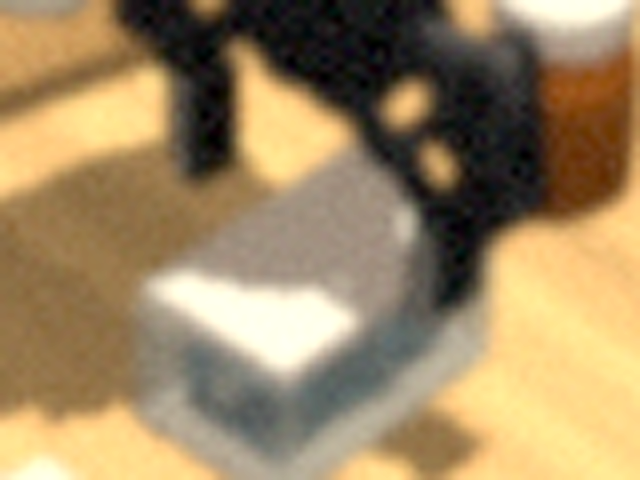

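The lid's left corner (145,285) now hugs the rim, so it dropped home. Next is the deep box grasp.

Emit:
{"name": "apply_moves", "arguments": {"series": [0, -0.14, 0.8, 0, 0, 0.1, 0, 0, 1, 0, 0, 0, 0, 0, 1, 0, 0, 0, 0, 0, 0.7, 0, 0, 0, 0, 0, 0.15, 0, 0, 0, 0, 0, 0, 0, 0, 0]}}

```text
t: 9.98
ee_pos: [0.641, 0.0554, 0.0088]
ee_rot: [[-0.116, 0.993, -0.002], [0.993, 0.116, -0.0], [-0.0, -0.002, -1.0]]
force: [-0.4, 0.5, 0.9]
opening: 0.0852
```

Emit:
{"name": "apply_moves", "arguments": {"series": [0, 0, 0, 0, 0, 0, 0, 0, 0, 0, 0, 0, 0, 0, 0, 0, 0, 0, 0, 0, 0, 0, 0, 0, 0, 0, 0, 0, 0, 0, 0, 0, 0, 0, 0, 0, 0, 0, 0, 0, 0, 0, 0, 0, 0, 0, 0, 0], "fingers": 0}}

```text
t: 10.65
ee_pos: [0.6423, 0.0557, 0.0108]
ee_rot: [[-0.116, 0.993, 0.001], [0.993, 0.116, 0.0], [0.0, 0.001, -1.0]]
force: [-0.3, 1.4, 5.9]
opening: 0.0593
```

```bash
python3 -c "
from h import *
need('deep',10)"
```

```text
t 10.65 pos [642.2967  55.7472  10.8212] yaw 96.65 open 59.3 F [-0.2555  1.3944  5.891 ]
deep now-axes cm [-0.0288 -0.0535  0.082 ] after-turn axes cm [-0.0288 -0.0533  0.0821] turn z 0.05 tilt [0.0012 0.0004]
joints [-0.3992  0.7121  0.3453  1.7361 -0.3309  0.7498  1.7995]
```

Emit:
{"name": "apply_moves", "arguments": {"series": [0, 0, -0.2, 0, 0, 0, 0, 0, -0.8, 0, 0, 0, 0, 0, -1.5, 0, 0, 0, 0, 0, -2.5, 0, 0, 0, 0, 0, -2.5, 0, 0, 0, 0, 0, -2.5, 0, 0, 5.2, 0, 0, -2, 0, 0, 5.2, 0, 0, -1, 0, 0, 5.3]}}

```text
t: 11.32
ee_pos: [0.6424, 0.0552, 0.143]
ee_rot: [[0.162, 0.987, 0.003], [0.987, -0.162, 0.001], [0.001, 0.002, -1.0]]
force: [0.2, -0.4, -4.6]
opening: 0.0594
```

```bash
python3 -c "
from h import *
need('base',120,.5,.1)"
```

```text
t 11.32 pos [642.4389  55.1779 143.0126] yaw 80.66 open 59.4 F [ 0.2186 -0.4341 -4.6405]
base now-axes cm [ 25.3815 -11.4932   2.2999] after-turn axes cm [ 25.4326 -11.3795   2.3013] turn z -0.24 tilt [0.0025 0.0006]
joints [-0.4977  0.56    0.4897  1.6652 -0.304   0.9901  1.504 ]
```

Emit:
{"name": "apply_moves", "arguments": {"series": [0.8, -0.36, 0, 0, 0, 0, 2, -0.9, 0, 0, 0, 0, 3, -1.35, 0, 0, 0, 0, 3.2, -1.44, 0, 0, 0, 0, 3.2, -1.44, 0, 0, 0, 0, 3.2, -1.44, 0, 0, 0, 0, 3.2, -1.44, 0, 0, 0, 0, 2.8, -1.26, 0, 0, 0, 0]}}

```text
t: 11.98
ee_pos: [0.5777, 0.285, 0.1385]
ee_rot: [[0.152, 0.988, -0.003], [0.988, -0.152, -0.0], [-0.001, -0.003, -1.0]]
force: [0.2, 0.6, -4.5]
opening: 0.0595
```

Emit:
{"name": "apply_moves", "arguments": {"series": [2, -0.9, 0, 0, 0, 0, 1.2, -0.54, 0, 0, 0, 0, 0.7, -0.3, 0, 0, 0, 0, 0, 0, 0.8, 0, 0, 0, 0, 0, 1, 0, 0, 0, 0, 0, 0.5, 0, 0, 0, 0, 0, 0, 0, 0, 0, 0, 0, 0, 0, 0, 0]}}

```text
t: 12.65
ee_pos: [0.5696, 0.3213, 0.1163]
ee_rot: [[0.16, 0.987, -0.001], [0.987, -0.16, -0.001], [-0.002, -0.001, -1.0]]
force: [0.3, -0.2, -4.3]
opening: 0.0589
```

```bash
python3 -c "
from h import *
need('base',74.8,.5,.1)"
```

```text
t 12.65 pos [569.5827 321.3378 116.342 ] yaw 80.82 open 58.9 F [ 0.3467 -0.1955 -4.2756]
base now-axes cm [0.3102 0.0266 4.1537] after-turn axes cm [0.3038 0.024  4.1542] turn z -0.08 tilt [-0.001  -0.0014]
joints [-0.8971  0.6026  0.4553  1.6567 -0.3092  0.9561  1.0794]
```

Emit:
{"name": "apply_moves", "arguments": {"series": [0.3, 0.02, 0.5, 0, 0, -0.1, 0, 0, 1, 0, 0, 0, 0, 0, 1, 0, 0, 0, 0, 0, 0.6, 0, 0, 0, 0, 0, 0.3, 0, 0, 0, 0, 0, 0, 0, 0, 0, 0, 0, 0, 0, 0, 0]}}

```text
t: 13.23
ee_pos: [0.57, 0.3261, 0.0829]
ee_rot: [[0.156, 0.988, -0.0], [0.988, -0.156, -0.0], [-0.0, -0.0, -1.0]]
force: [-1.1, -0.0, -5.0]
opening: 0.059
```

```bash
python3 - <<'E'
from h import *
need('base',74.8,.5,.1)
a=env.grab_frame("top");b=env.grab_frame("side")
p=proj([[.5698,.3242,.064]])[0].astype(int);q=proj([[.5698,.3242,.064]],"side")[0].astype(int)
f=lambda i,p:cv2.resize(i[p[1]-30:p[1]+30,p[0]-32:p[0]+32],None,fx=6,fy=6,interpolation=cv2.INTER_CUBIC)
cv2.imwrite("pics/s6.png",cv2.convertScaleAbs(np.hstack([f(a,p),f(b,q)]),alpha=1.6))
E
```

```text
t 13.23 pos [569.9565 326.1268  82.8608] yaw 81.04 open 59.0 F [-1.0797 -0.0155 -5.0304]
base now-axes cm [-0.1748  0.0625  0.8061] after-turn axes cm [-0.1749  0.0628  0.8061] turn z 0.14 tilt [-0.0002 -0.0004]
joints [-0.8885  0.6447  0.4362  1.6726 -0.3302  0.8984  1.093 ]
```

View pics/s6.png

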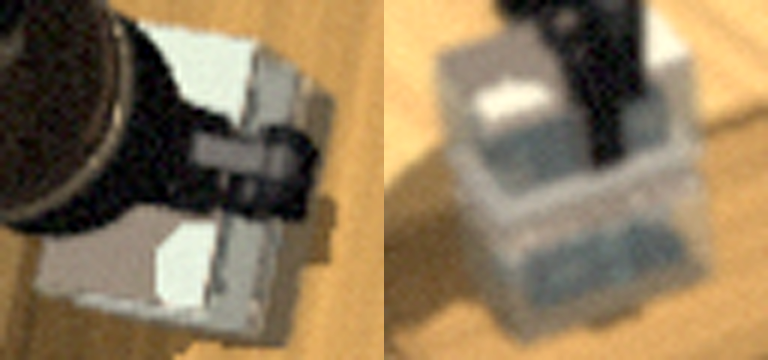

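Both panels show the deep box squarely over the base box, with parallel edges and the fingertip clear of the base. I'm setting it down slowly.

Emit:
{"name": "apply_moves", "arguments": {"series": [-0.15, 0.05, 0.2, 0, 0, 0.1, 0, 0, 0.2, 0, 0, 0, 0, 0, 0.15, 0, 0, 0, 0, 0, 0.1, 0, 0, 0, 0, 0, 0, 0, 0, 0]}}

```text
t: 13.75
ee_pos: [0.5701, 0.3246, 0.0763]
ee_rot: [[0.157, 0.988, -0.0], [0.988, -0.157, -0.0], [-0.0, -0.0, -1.0]]
force: [0.2, 0.7, -4.2]
opening: 0.0594
```

Emit:
{"name": "apply_moves", "arguments": {"series": [0, 0, 0.05, 0, 0, 0, 0, 0, 0.05, 0, 0, 0, 0, 0, 0, 0, 0, 0]}}

```text
t: 14.0
ee_pos: [0.5702, 0.3247, 0.0755]
ee_rot: [[0.157, 0.988, -0.0], [0.988, -0.157, 0.0], [-0.0, -0.0, -1.0]]
force: [0.0, -0.7, -5.2]
opening: 0.0591
```

```bash
python3 -c "
from h import *
need('base',74.8,.5,.1)"
```

```text
t 14.0 pos [570.1889 324.6674  75.5159] yaw 80.94 open 59.1 F [ 0.0397 -0.7138 -5.1787]
base now-axes cm [-0.0345  0.0168  0.0716] after-turn axes cm [-0.0345  0.0168  0.0716] turn z 0.04 tilt [-0.0001  0.    ]
joints [-0.884   0.6526  0.4324  1.6786 -0.3352  0.8846  1.0974]
```

Emit:
{"name": "apply_moves", "arguments": {"series": [0, 0, 0.05, 0, 0, 0, 0, 0, 0, 0, 0, 0]}}

```text
t: 14.17
ee_pos: [0.5702, 0.3246, 0.075]
ee_rot: [[0.157, 0.988, -0.0], [0.988, -0.157, -0.0], [-0.0, -0.0, -1.0]]
force: [-0.8, 0.2, -4.6]
opening: 0.0595
```

Emit:
{"name": "apply_moves", "arguments": {"series": [0, 0, 0.05, 0, 0, 0, 0, 0, 0, 0, 0, 0]}}

```text
t: 14.33
ee_pos: [0.5703, 0.3247, 0.0749]
ee_rot: [[0.158, 0.988, 0.0], [0.988, -0.158, 0.0], [0.0, 0.0, -1.0]]
force: [-1.6, -0.3, -1.6]
opening: 0.0594
```

Emit:
{"name": "apply_moves", "arguments": {"series": [0, 0, 0.05, 0, 0, 0, 0, 0, 0, 0, 0, 0]}}

```text
t: 14.5
ee_pos: [0.5703, 0.3247, 0.0748]
ee_rot: [[0.157, 0.988, 0.0], [0.988, -0.157, 0.0], [0.0, -0.0, -1.0]]
force: [-4.3, -2.1, 4.4]
opening: 0.0594
```

Contact is made, so I release, raise the arm and move off to the medium box.

Emit:
{"name": "apply_moves", "arguments": {"series": [0, 0, 0, 0, 0, 0, 0, 0, 0, 0, 0, 0, 0, 0, 0, 0, 0, 0, 0, 0, 0, 0, 0, 0, 0, 0, 0, 0, 0, 0], "fingers": 1}}

```text
t: 14.92
ee_pos: [0.5704, 0.3247, 0.0741]
ee_rot: [[0.157, 0.988, 0.0], [0.988, -0.157, 0.0], [0.0, 0.0, -1.0]]
force: [0.2, -0.1, 0.4]
opening: 0.0857
```

Emit:
{"name": "apply_moves", "arguments": {"series": [0, 0, -0.8, 0, 0, 0, 0, 0, -1.5, 0, 0, 0, 0, 0, -2, 0, 0, 0, 0, 0, -2.5, 0, 0, 0, 0, 0, -2, 0, 0, 0, 0, 0, -0.7, 0, 0, -3.3, 0, 0, 0, 0, 0, -3.4, 0, 0, 0, 0, 0, 0]}}

```text
t: 15.58
ee_pos: [0.5708, 0.3249, 0.1707]
ee_rot: [[0.039, 0.999, 0.002], [0.999, -0.039, 0.001], [0.001, 0.002, -1.0]]
force: [0.1, 0.3, -0.3]
opening: 0.0851
```

```bash
python3 -c "
from h import *
need('medium',100)"
```

```text
t 15.58 pos [570.7602 324.8698 170.6862] yaw 87.79 open 85.1 F [ 0.1311  0.3183 -0.3193]
medium now-axes cm [-30.648   -7.2114   7.0106] after-turn axes cm [-30.6611  -7.0983   7.0686] turn z 0.19 tilt [0.0018 0.0014]
joints [-0.8966  0.5432  0.4494  1.6052 -0.2621  1.0511  1.1591]
```

Emit:
{"name": "apply_moves", "arguments": {"series": [-1.5, -0.35, 0, 0, 0, 0, -3.2, -0.75, 0, 0, 0, 0, -3.2, -0.75, 0, 0, 0, 0, -3.2, -0.75, 0, 0, 0, 0, -3.2, -0.75, 1, 0, 0, 0, -3.2, -0.75, 1.5, 0, 0, 0, -3.2, -0.75, 1.5, 0, 0, 0, -3.2, -0.75, 1.5, 0, 0, 0]}}

```text
t: 16.25
ee_pos: [0.5038, 0.0868, 0.1138]
ee_rot: [[0.043, 0.999, 0.0], [0.999, -0.043, 0.0], [0.0, 0.0, -1.0]]
force: [0.3, 0.2, -0.9]
opening: 0.0855
```

Emit:
{"name": "apply_moves", "arguments": {"series": [-3.2, -0.75, 1, 0, 0, 0.2, -2.2, -0.5, 0.5, 0, 0, 0, -1, -0.25, 0, 0, 0, 0, -0.3, -0.1, 0, 0, 0, 0, 0, 0, 0, 0, 0, 0, 0, 0, 0, 0, 0, 0]}}

```text
t: 16.75
ee_pos: [0.4865, 0.0234, 0.0996]
ee_rot: [[0.044, 0.999, 0.001], [0.999, -0.044, 0.001], [0.001, 0.001, -1.0]]
force: [0.1, 0.7, 0.2]
opening: 0.0852
```

```bash
python3 - <<'E'
from h import *
im=env.grab_frame("top")
p=proj([[.5702,.3246,.12]])[0].astype(int)
for rel in(.6,.75): print("deep top",*white(im,tuple(p),.12,rel=rel))
need('medium',4)
E
```

```text
deep top [566.8684 315.3991] (97.99920654296875, 72.28673553466797) -9.048683166503906 149.0
deep top [568.2468 322.1281] (95.58854675292969, 57.10462951660156) -9.124771118164062 149.0
t 16.8 pos [486.4624  23.6483  99.4954] yaw 87.54 open 85.6 F [ 0.1505  0.2767 -0.1719]
medium now-axes cm [-0.2204  0.0529  9.5494] after-turn axes cm [-0.2124  0.0627  9.5495] turn z -0.06 tilt [0.0011 0.0008]
joints [-0.5418  0.3723  0.4879  2.0863 -0.2571  0.7386  1.637 ]
```

Emit:
{"name": "apply_moves", "arguments": {"series": [-0.21, 0.05, 1.5, 0, 0, 0, 0, 0, 2.5, 0, 0, 0, 0, 0, 2.5, 0, 0, 0, 0, 0, 1.8, 0, 0, 0, 0, 0, 0.9, 0, 0, 0, 0, 0, 0.3, 0, 0, 0, 0, 0, 0, 0, 0, 0, 0, 0, 0, 0, 0, 0]}}

```text
t: 17.47
ee_pos: [0.4867, 0.0202, 0.0048]
ee_rot: [[0.044, 0.999, 0.001], [0.999, -0.044, 0.0], [0.0, 0.001, -1.0]]
force: [-0.0, -0.3, -0.2]
opening: 0.0855
```

Emit:
{"name": "apply_moves", "arguments": {"series": [0, 0, 0, 0, 0, 0, 0, 0, 0, 0, 0, 0, 0, 0, 0, 0, 0, 0, 0, 0, 0, 0, 0, 0, 0, 0, 0, 0, 0, 0, 0, 0, 0, 0, 0, 0, 0, 0, 0, 0, 0, 0, 0, 0, 0, 0, 0, 0], "fingers": 0}}

```text
t: 18.13
ee_pos: [0.4869, 0.0205, 0.0054]
ee_rot: [[0.044, 0.999, 0.002], [0.999, -0.044, 0.001], [0.002, 0.002, -1.0]]
force: [-1.3, 1.3, 8.9]
opening: 0.0589
```

```bash
python3 - <<'E'
from h import *
need('medium',4)
E
```

```text
t 18.13 pos [486.8899  20.5441   5.3837] yaw 87.46 open 58.9 F [-1.3176  1.3131  8.857 ]
medium now-axes cm [0.0958 0.0065 0.1385] after-turn axes cm [0.096  0.007  0.1384] turn z -0.14 tilt [0.002  0.0014]
joints [-0.4397  0.5387  0.38    2.1344 -0.3875  0.5313  1.7551]
```

Emit:
{"name": "apply_moves", "arguments": {"series": [0, 0, -0.2, 0, 0, 0, 0, 0, -0.8, 0, 0, 0, 0, 0, -2, 0, 0, 0, 0, 0, -3, 0, 0, 0, 0, 0, -3, 0, 0, 3.2, 0, 0, -3, 0, 0, 3.3, 0, 0, -3, 0, 0, 0, 0, 0, -2, 0, 0, 0]}}

```text
t: 18.8
ee_pos: [0.4862, 0.0193, 0.177]
ee_rot: [[0.159, 0.987, 0.002], [0.987, -0.159, 0.0], [0.001, 0.002, -1.0]]
force: [1.7, 0.3, -3.1]
opening: 0.059
```

```bash
sed -i 's/^T=dict(.*/&;T["col"]=(569.8,324.6,80.95)/' h.py; python3 - <<'E'
from h import *
need('col',170)
E
```

```text
t 18.8 pos [486.1533  19.2683 177.0068] yaw 80.86 open 59.0 F [ 1.6737  0.303  -3.1052]
col now-axes cm [31.4736  3.4077  0.729 ] after-turn axes cm [31.4688  3.4578  0.7007] turn z -0.09 tilt [0.0018 0.0004]
joints [-0.6325  0.2552  0.589   2.0195 -0.1783  0.9144  1.4619]
```

Emit:
{"name": "apply_moves", "arguments": {"series": [1, 0.11, 0, 0, 0, 0, 2.5, 0.28, 0, 0, 0, 0, 3.3, 0.36, 0, 0, 0, 0, 3.3, 0.36, 0, 0, 0, 0, 3.3, 0.36, 0, 0, 0, 0, 3.3, 0.36, 0, 0, 0, 0, 3.3, 0.36, 0, 0, 0, 0, 3.3, 0.36, 0, 0, 0, 0]}}

```text
t: 19.47
ee_pos: [0.547, 0.2477, 0.1728]
ee_rot: [[0.157, 0.988, -0.002], [0.988, -0.157, -0.001], [-0.001, -0.002, -1.0]]
force: [0.5, -0.1, -3.9]
opening: 0.0589
```

Emit:
{"name": "apply_moves", "arguments": {"series": [3, 0.33, 0, 0, 0, 0, 2.5, 0.28, 0, 0, 0, 0, 1.5, 0.15, 0, 0, 0, 0, 0.7, 0.08, 0, 0, 0, 0, 0.3, 0.03, 0, 0, 0, 0, 0, 0, 0, 0, 0, 0, 0, 0, 0, 0, 0, 0]}}

```text
t: 20.05
ee_pos: [0.5689, 0.3219, 0.1737]
ee_rot: [[0.159, 0.987, -0.001], [0.987, -0.159, -0.001], [-0.001, -0.0, -1.0]]
force: [-0.3, -0.4, -3.8]
opening: 0.0589
```

```bash
python3 - <<'E'
from h import *
need('col',125.4)
E
```

```text
t 20.05 pos [568.8846 321.8659 173.746 ] yaw 80.86 open 58.9 F [-0.258  -0.3752 -3.8034]
col now-axes cm [0.2907 0.0491 4.8342] after-turn axes cm [0.2844 0.0474 4.8346] turn z -0.09 tilt [-0.0007 -0.0012]
joints [-0.9158  0.5416  0.48    1.6089 -0.2755  1.0603  1.0526]
```

Emit:
{"name": "apply_moves", "arguments": {"series": [0.28, 0.05, 0.5, 0, 0, -0.1, 0, 0, 1, 0, 0, 0, 0, 0, 1.2, 0, 0, 0, 0, 0, 1, 0, 0, 0, 0, 0, 0.5, 0, 0, 0, 0, 0, 0, 0, 0, 0, 0, 0, 0, 0, 0, 0]}}

```text
t: 20.63
ee_pos: [0.5698, 0.3259, 0.1315]
ee_rot: [[0.156, 0.988, -0.001], [0.988, -0.156, -0.001], [-0.001, -0.001, -1.0]]
force: [-0.3, -0.2, -3.3]
opening: 0.0591
```

```bash
python3 - <<'E'
from h import *
need('col',125.4)
E
```

```text
t 20.63 pos [569.8069 325.9289 131.4888] yaw 81.03 open 59.1 F [-0.2921 -0.1579 -3.3394]
col now-axes cm [-0.1309  0.0204  0.609 ] after-turn axes cm [-0.1313  0.0202  0.6089] turn z 0.08 tilt [-0.0008 -0.0007]
joints [-0.9047  0.5891  0.4598  1.6387 -0.3     0.9855  1.0696]
```

Emit:
{"name": "apply_moves", "arguments": {"series": [-0.12, 0.02, 0.2, 0, 0, 0, 0, 0, 0.15, 0, 0, 0, 0, 0, 0.1, 0, 0, 0, 0, 0, 0.05, 0, 0, 0, 0, 0, 0, 0, 0, 0]}}

```text
t: 21.05
ee_pos: [0.57, 0.3251, 0.1272]
ee_rot: [[0.156, 0.988, 0.0], [0.988, -0.156, 0.0], [0.0, 0.0, -1.0]]
force: [0.5, -0.2, -4.8]
opening: 0.0594
```

Emit:
{"name": "apply_moves", "arguments": {"series": [0, 0, 0.05, 0, 0, 0, 0, 0, 0, 0, 0, 0]}}

```text
t: 21.22
ee_pos: [0.57, 0.325, 0.1267]
ee_rot: [[0.156, 0.988, 0.0], [0.988, -0.156, 0.0], [0.0, 0.0, -1.0]]
force: [-0.4, 0.6, -3.5]
opening: 0.0592
```

Emit:
{"name": "apply_moves", "arguments": {"series": [0, 0, 0.05, 0, 0, 0, 0, 0, 0, 0, 0, 0]}}

```text
t: 21.38
ee_pos: [0.57, 0.325, 0.1261]
ee_rot: [[0.156, 0.988, 0.0], [0.988, -0.156, 0.0], [0.0, 0.0, -1.0]]
force: [0.5, -0.4, -4.2]
opening: 0.0592
```

Emit:
{"name": "apply_moves", "arguments": {"series": [0, 0, 0.05, 0, 0, 0, 0, 0, 0, 0, 0, 0]}}

```text
t: 21.55
ee_pos: [0.57, 0.325, 0.1256]
ee_rot: [[0.156, 0.988, 0.0], [0.988, -0.156, 0.0], [0.0, 0.0, -1.0]]
force: [-0.1, -0.2, -4.2]
opening: 0.0591
```

Emit:
{"name": "apply_moves", "arguments": {"series": [0, 0, 0.05, 0, 0, 0, 0, 0, 0, 0, 0, 0]}}

```text
t: 21.72
ee_pos: [0.57, 0.325, 0.1255]
ee_rot: [[0.156, 0.988, 0.0], [0.988, -0.156, 0.0], [0.0, 0.0, -1.0]]
force: [-1.2, -1.5, 0.5]
opening: 0.0591
```

Emit:
{"name": "apply_moves", "arguments": {"series": [0, 0, 0.03, 0, 0, 0, 0, 0, 0, 0, 0, 0]}}

```text
t: 21.88
ee_pos: [0.57, 0.325, 0.1255]
ee_rot: [[0.156, 0.988, 0.0], [0.988, -0.156, 0.001], [0.001, 0.0, -1.0]]
force: [-3.3, -1.2, 5.8]
opening: 0.0593
```

Emit:
{"name": "apply_moves", "arguments": {"series": [0, 0, 0, 0, 0, 0, 0, 0, 0, 0, 0, 0, 0, 0, 0, 0, 0, 0, 0, 0, 0, 0, 0, 0, 0, 0, 0, 0, 0, 0], "fingers": 1}}

```text
t: 22.3
ee_pos: [0.5701, 0.325, 0.1247]
ee_rot: [[0.156, 0.988, 0.0], [0.988, -0.156, -0.0], [0.0, 0.0, -1.0]]
force: [1.1, 0.5, -0.2]
opening: 0.0852
```

Emit:
{"name": "apply_moves", "arguments": {"series": [0, 0, -0.8, 0, 0, 0, 0, 0, -1.5, 0, 0, 0, 0, 0, -2, 0, 0, 0, 0, 0, -2.5, 0, 0, 0, 0, 0, -2, 0, 0, 0, 0, 0, -0.7, 0, 0, -5, 0, 0, 0, 0, 0, -6, 0, 0, 0, 0, 0, -6]}}

```text
t: 22.97
ee_pos: [0.5704, 0.3252, 0.2215]
ee_rot: [[-0.145, 0.989, 0.002], [0.989, 0.145, 0.001], [0.001, 0.002, -1.0]]
force: [0.1, 0.4, 0.0]
opening: 0.0855
```

Emit:
{"name": "apply_moves", "arguments": {"series": [0, 0, 0, 0, 0, -6, 0, 0, 0, 0, 0, -6, 0, 0, 0, 0, 0, -6, 0, 0, 0, 0, 0, -3.2, 0, 0, 0, 0, 0, 0]}}

```text
t: 23.38
ee_pos: [0.5702, 0.3248, 0.2205]
ee_rot: [[-0.49, 0.872, 0.001], [0.872, 0.49, 0.0], [0.0, 0.001, -1.0]]
force: [0.2, 0.0, 0.1]
opening: 0.0851
```

```bash
python3 - <<'E'
from h import *
need('shallow',100)
E
```

```text
t 23.38 pos [570.2199 324.7741 220.4905] yaw 119.36 open 85.1 F [0.1842 0.002  0.0713]
shallow now-axes cm [-55.5253 -23.2292  12.0292] after-turn axes cm [-55.5902 -23.063   12.0491] turn z 0.16 tilt [0.0005 0.0004]
joints [-0.8241  0.4838  0.3394  1.5457 -0.1713  1.1409  1.634 ]
```

Emit:
{"name": "apply_moves", "arguments": {"series": [-1.5, -0.63, 0, 0, 0, 0, -3.1, -1.3, 0, 0, 0, 0, -3.1, -1.3, 0, 0, 0, 0, -3.1, -1.3, 0, 0, 0, 0, -3.1, -1.3, 0, 0, 0, 0, -3.1, -1.3, 0, 0, 0, 0, -3.1, -1.3, 0, 0, 0, 0, -3.1, -1.3, 0, 0, 0, 0]}}

```text
t: 24.05
ee_pos: [0.5982, 0.0722, 0.2203]
ee_rot: [[-0.486, 0.874, 0.0], [0.874, 0.486, -0.0], [-0.0, 0.0, -1.0]]
force: [0.2, -0.3, 0.1]
opening: 0.0851
```

Emit:
{"name": "apply_moves", "arguments": {"series": [-3.1, -1.3, 0, 0, 0, 0, -3.1, -1.3, 0, 0, 0, 0, -3.1, -1.3, 0, 0, 0, 0, -3.1, -1.3, 1.5, 0, 0, 0, -3.1, -1.3, 1.5, 0, 0, 0, -3.1, -1.3, 1.5, 0, 0, 0, -3.1, -1.3, 1.5, 0, 0, 0, -3.1, -1.3, 1.5, 0, 0, 0]}}

```text
t: 24.72
ee_pos: [0.6283, -0.1948, 0.1446]
ee_rot: [[-0.486, 0.874, 0.0], [0.874, 0.486, -0.0], [-0.001, 0.0, -1.0]]
force: [0.2, -0.4, -0.4]
opening: 0.0853
```

```bash
python3 - <<'E'
from h import *
need('shallow',100)
E
```

```text
t 24.72 pos [ 628.2626 -194.8226  144.5842] yaw 119.07 open 85.3 F [ 0.184  -0.4267 -0.3986]
shallow now-axes cm [-7.4052 -2.7648  4.4626] after-turn axes cm [-7.4018 -2.7807  4.4584] turn z -0.13 tilt [ 0.0004 -0.0005]
joints [-0.0618  0.5701  0.4253  1.6238 -0.2665  1.0051  2.5259]
```

Emit:
{"name": "apply_moves", "arguments": {"series": [-2.8, -1.05, 1.2, 0, 0, 0, -2.2, -0.8, 1.2, 0, 0, 0, -1.4, -0.5, 1, 0, 0, 0, -0.7, -0.28, 0.8, 0, 0, 0, 0, 0, 0.2, 0, 0, 0, 0, 0, 0, 0, 0, 0, 0, 0, 0, 0, 0, 0]}}

```text
t: 25.3
ee_pos: [0.6409, -0.2655, 0.1012]
ee_rot: [[-0.489, 0.872, 0.0], [0.872, 0.489, 0.001], [0.001, 0.001, -1.0]]
force: [0.1, 0.9, 0.8]
opening: 0.0855
```

```bash
python3 - <<'E'
from h import *
need('shallow',1)
im=env.grab_frame("top")
p=proj([[.57,.325,.164]])[0].astype(int)
for rel in(.75,.85): print("medium top",*white(im,tuple(p),.164,rel=rel))
E
```

```text
t 25.3 pos [ 640.8895 -265.4506  101.2068] yaw 119.29 open 85.5 F [0.1418 0.8661 0.8332]
shallow now-axes cm [-0.6256 -0.4454 10.02  ] after-turn axes cm [-0.6205 -0.4372 10.0207] turn z 0.09 tilt [0.0003 0.0009]
joints [ 0.0627  0.6734  0.4049  1.5558 -0.3026  0.9748  2.6416]
medium top [569.4457 323.6245] (93.00123596191406, 56.951786041259766) -9.035888671875 170.0
medium top [569.3454 323.4492] (91.90777587890625, 56.0361442565918) -8.83319091796875 170.0
```

Emit:
{"name": "apply_moves", "arguments": {"series": [-0.62, -0.44, 1.5, 0, 0, 0.1, 0, 0, 2.5, 0, 0, 0, 0, 0, 2.5, 0, 0, 0, 0, 0, 1.8, 0, 0, 0, 0, 0, 1, 0, 0, 0, 0, 0, 0.5, 0, 0, 0, 0, 0, 0.2, 0, 0, 0, 0, 0, 0, 0, 0, 0]}}

```text
t: 26.02
ee_pos: [0.6401, -0.2746, 0.0012]
ee_rot: [[-0.487, 0.873, 0.001], [0.873, 0.487, -0.0], [-0.001, 0.0, -1.0]]
force: [0.1, 0.5, 0.2]
opening: 0.0854
```

```bash
python3 - <<'E'
from h import *
need('shallow',1)
E
```

```text
t 26.02 pos [ 640.1284 -274.6391    1.186 ] yaw 119.16 open 85.4 F [0.0621 0.4731 0.2098]
shallow now-axes cm [0.1445 0.0774 0.0185] after-turn axes cm [0.1445 0.0775 0.0186] turn z -0.04 tilt [ 0.0006 -0.0003]
joints [ 0.1051  0.7961  0.3585  1.5947 -0.3518  0.8145  2.6877]
```

Emit:
{"name": "apply_moves", "arguments": {"series": [0.14, 0.08, -0.05, 0, 0, 0, 0, 0, 0, 0, 0, 0]}}

```text
t: 26.18
ee_pos: [0.6407, -0.2729, 0.0027]
ee_rot: [[-0.487, 0.873, 0.002], [0.873, 0.487, -0.0], [-0.001, 0.002, -1.0]]
force: [-0.4, -0.2, 0.3]
opening: 0.0855
```

Emit:
{"name": "apply_moves", "arguments": {"series": [0, 0, 0, 0, 0, 0, 0, 0, 0, 0, 0, 0, 0, 0, 0, 0, 0, 0, 0, 0, 0, 0, 0, 0, 0, 0, 0, 0, 0, 0, 0, 0, 0, 0, 0, 0, 0, 0, 0, 0, 0, 0, 0, 0, 0, 0, 0, 0], "fingers": 0}}

```text
t: 26.85
ee_pos: [0.6403, -0.2731, 0.0023]
ee_rot: [[-0.487, 0.873, 0.001], [0.873, 0.487, -0.0], [-0.001, 0.001, -1.0]]
force: [-1.2, 0.2, 5.2]
opening: 0.0584
```

```bash
python3 - <<'E'
from h import *
need('shallow',1)
E
```

```text
t 26.85 pos [ 640.3229 -273.1495    2.3355] yaw 119.14 open 58.4 F [-1.1642  0.2004  5.2473]
shallow now-axes cm [ 0.024  -0.0123  0.1335] after-turn axes cm [ 0.0239 -0.0122  0.1335] turn z -0.06 tilt [ 0.0013 -0.0002]
joints [ 0.1027  0.7938  0.3589  1.5962 -0.3518  0.8147  2.6857]
```

Emit:
{"name": "apply_moves", "arguments": {"series": [0, 0, -0.2, 0, 0, 0, 0, 0, -0.8, 0, 0, 0, 0, 0, -2, 0, 0, 0, 0, 0, -3, 0, 0, 0, 0, 0, -3.2, 0, 0, 4, 0, 0, -3.2, 0, 0, 5, 0, 0, -3.2, 0, 0, 5, 0, 0, -3, 0, 0, 5]}}

```text
t: 27.52
ee_pos: [0.6394, -0.2729, 0.1895]
ee_rot: [[-0.172, 0.985, 0.0], [0.985, 0.172, 0.0], [0.0, 0.0, -1.0]]
force: [-0.1, -0.7, -2.1]
opening: 0.0585
```

Emit:
{"name": "apply_moves", "arguments": {"series": [0, 0, -2.2, 0, 0, 5, 0, 0, -1.2, 0, 0, 5, 0, 0, -0.4, 0, 0, 5, 0, 0, 0, 0, 0, 4.2, 0, 0, 0, 0, 0, 0]}}

```text
t: 27.93
ee_pos: [0.6397, -0.2728, 0.226]
ee_rot: [[0.161, 0.987, 0.0], [0.987, -0.161, -0.0], [0.0, 0.0, -1.0]]
force: [-0.3, 0.1, -3.3]
opening: 0.0586
```

```bash
python3 - <<'E'
from h import *
need('col',222)
E
```

```text
t 27.93 pos [ 639.6781 -272.7676  225.9568] yaw 80.76 open 58.6 F [-0.317   0.0667 -3.273 ]
col now-axes cm [ 57.8397 -16.4888   0.3907] after-turn axes cm [ 57.894  -16.2972   0.3957] turn z -0.19 tilt [ 0.0004 -0.    ]
joints [-0.055   0.5948  0.6256  1.442  -0.3572  1.2192  2.0214]
```

Emit:
{"name": "apply_moves", "arguments": {"series": [1, -0.28, 0, 0, 0, 0, 2.4, -0.68, 0, 0, 0, 0, 3.2, -0.91, 0, 0, 0, 0, 3.2, -0.91, 0, 0, 0, 0, 3.2, -0.91, 0, 0, 0, 0, 3.2, -0.91, 0, 0, 0, 0, 3.2, -0.91, 0, 0, 0, 0, 3.2, -0.91, 0, 0, 0, 0]}}

```text
t: 28.6
ee_pos: [0.6109, -0.0373, 0.225]
ee_rot: [[0.154, 0.988, -0.001], [0.988, -0.154, 0.0], [0.0, -0.001, -1.0]]
force: [0.5, -0.8, -1.3]
opening: 0.0588
```

Emit:
{"name": "apply_moves", "arguments": {"series": [3.2, -0.91, 0, 0, 0, 0, 3.2, -0.91, 0, 0, 0, 0, 3.2, -0.91, 0, 0, 0, 0, 3.2, -0.91, 0, 0, 0, 0, 3.2, -0.91, 0, 0, 0, 0, 3.2, -0.91, 0, 0, 0, 0, 3.2, -0.91, 0, 0, 0, 0, 3.2, -0.91, 0, 0, 0, 0]}}

```text
t: 29.27
ee_pos: [0.579, 0.2267, 0.2251]
ee_rot: [[0.154, 0.988, -0.001], [0.988, -0.154, 0.0], [0.0, -0.001, -1.0]]
force: [0.7, 0.1, -1.9]
opening: 0.0588
```

Emit:
{"name": "apply_moves", "arguments": {"series": [3, -0.86, 0, 0, 0, 0, 2.4, -0.69, 0, 0, 0, 0, 1.6, -0.46, 0, 0, 0, 0, 1, -0.3, 0, 0, 0, 0, 0.4, -0.1, 0, 0, 0, 0, 0, 0, 0, 0, 0, 0, 0, 0, 0, 0, 0, 0]}}

```text
t: 29.85
ee_pos: [0.5703, 0.3095, 0.2254]
ee_rot: [[0.159, 0.987, 0.0], [0.987, -0.159, -0.001], [-0.001, 0.0, -1.0]]
force: [-0.2, -0.7, -1.5]
opening: 0.0582
```

```bash
python3 - <<'E'
from h import *
need('col',166.3)
E
```

```text
t 29.85 pos [570.3219 309.4509 225.3657] yaw 80.85 open 58.2 F [-0.1786 -0.6567 -1.5086]
col now-axes cm [ 1.4927 -0.295   5.9051] after-turn axes cm [ 1.4878 -0.2898  5.9066] turn z -0.10 tilt [ 0.0003 -0.001 ]
joints [-0.953   0.4963  0.5588  1.5694 -0.2783  1.1566  1.0754]
```

Emit:
{"name": "apply_moves", "arguments": {"series": [0.8, -0.15, 0.3, 0, 0, -0.1, 0.6, -0.1, 0.8, 0, 0, 0, 0.1, -0.03, 1.2, 0, 0, 0, 0, 0, 1.2, 0, 0, 0, 0, 0, 1, 0, 0, 0, 0, 0, 0.5, 0, 0, 0, 0, 0, 0, 0, 0, 0, 0, 0, 0, 0, 0, 0]}}

```text
t: 30.52
ee_pos: [0.5694, 0.3262, 0.1749]
ee_rot: [[0.156, 0.988, -0.0], [0.988, -0.156, -0.001], [-0.001, -0.0, -1.0]]
force: [0.1, 1.0, -1.4]
opening: 0.0586
```

```bash
python3 - <<'E'
from h import *
need('col',166.3,.2,.3)
E
```

```text
t 30.52 pos [569.3777 326.193  174.8524] yaw 81.02 open 58.6 F [ 0.1205  1.0444 -1.3787]
col now-axes cm [-0.1173  0.082   0.8553] after-turn axes cm [-0.1179  0.0818  0.8552] turn z 0.07 tilt [-0.0005 -0.0007]
joints [-0.9541  0.5541  0.5339  1.6037 -0.3097  1.0701  1.0784]
```

Emit:
{"name": "apply_moves", "arguments": {"series": [-0.12, 0.08, 0.2, 0, 0, 0, 0, 0, 0.2, 0, 0, 0, 0, 0, 0.15, 0, 0, 0, 0, 0, 0.1, 0, 0, 0, 0, 0, 0, 0, 0, 0]}}

```text
t: 30.93
ee_pos: [0.5699, 0.3253, 0.1687]
ee_rot: [[0.156, 0.988, -0.0], [0.988, -0.156, 0.0], [0.0, -0.0, -1.0]]
force: [-0.4, -1.1, -2.2]
opening: 0.0586
```

Emit:
{"name": "apply_moves", "arguments": {"series": [0, 0, 0.06, 0, 0, 0, 0, 0, 0, 0, 0, 0]}}

```text
t: 31.1
ee_pos: [0.5699, 0.3254, 0.1682]
ee_rot: [[0.156, 0.988, 0.0], [0.988, -0.156, 0.0], [0.0, 0.0, -1.0]]
force: [0.4, -0.3, -2.3]
opening: 0.0586
```

Emit:
{"name": "apply_moves", "arguments": {"series": [0, 0, 0.06, 0, 0, 0, 0, 0, 0, 0, 0, 0]}}

```text
t: 31.27
ee_pos: [0.57, 0.3253, 0.1675]
ee_rot: [[0.156, 0.988, 0.0], [0.988, -0.156, 0.0], [0.0, 0.0, -1.0]]
force: [0.1, 0.5, -2.0]
opening: 0.0586
```

```bash
python3 - <<'E'
from h import *
need('col',166.3,.2,.3)
E
```

```text
t 31.27 pos [569.951  325.3396 167.5412] yaw 81.04 open 58.6 F [ 0.0965  0.4582 -2.0494]
col now-axes cm [-0.0427  0.0117  0.1241] after-turn axes cm [-0.0426  0.0118  0.1241] turn z 0.09 tilt [0. 0.]
joints [-0.9501  0.5608  0.5304  1.6113 -0.3143  1.0556  1.0841]
```

Emit:
{"name": "apply_moves", "arguments": {"series": [-0.03, 0, 0.05, 0, 0, 0, 0, 0, 0.03, 0, 0, 0, 0, 0, 0, 0, 0, 0]}}

```text
t: 31.52
ee_pos: [0.5699, 0.325, 0.1667]
ee_rot: [[0.156, 0.988, -0.0], [0.988, -0.156, -0.0], [-0.0, -0.0, -1.0]]
force: [0.5, 0.4, -1.9]
opening: 0.059
```

Emit:
{"name": "apply_moves", "arguments": {"series": [0, 0, 0.05, 0, 0, 0, 0, 0, 0, 0, 0, 0]}}

```text
t: 31.68
ee_pos: [0.57, 0.325, 0.1664]
ee_rot: [[0.156, 0.988, 0.0], [0.988, -0.156, 0.0], [0.0, 0.0, -1.0]]
force: [-0.1, -0.1, -1.1]
opening: 0.0587
```

Emit:
{"name": "apply_moves", "arguments": {"series": [0, 0, 0.03, 0, 0, 0, 0, 0, 0, 0, 0, 0]}}

```text
t: 31.85
ee_pos: [0.57, 0.325, 0.1663]
ee_rot: [[0.156, 0.988, 0.0], [0.988, -0.156, 0.0], [0.0, 0.0, -1.0]]
force: [-0.9, -0.6, 0.7]
opening: 0.0585
```

Contact again, so I release and withdraw up and to the right.

Emit:
{"name": "apply_moves", "arguments": {"series": [0, 0, 0.03, 0, 0, 0, 0, 0, 0, 0, 0, 0]}}

```text
t: 32.02
ee_pos: [0.57, 0.325, 0.1663]
ee_rot: [[0.156, 0.988, 0.0], [0.988, -0.156, 0.0], [0.0, 0.0, -1.0]]
force: [-3.0, -0.5, 5.4]
opening: 0.0586
```

Emit:
{"name": "apply_moves", "arguments": {"series": [0, 0, 0, 0, 0, 0, 0, 0, 0, 0, 0, 0, 0, 0, 0, 0, 0, 0, 0, 0, 0, 0, 0, 0, 0, 0, 0, 0, 0, 0], "fingers": 1}}

```text
t: 32.43
ee_pos: [0.5699, 0.325, 0.1655]
ee_rot: [[0.156, 0.988, 0.0], [0.988, -0.156, -0.0], [-0.0, 0.0, -1.0]]
force: [-0.3, 0.4, 0.2]
opening: 0.0855
```

Emit:
{"name": "apply_moves", "arguments": {"series": [0, 0, -0.8, 0, 0, 0, 0, 0, -1.5, 0, 0, 0, 0, 0, -2, 0, 0, 0, 0, 0, -2.5, 0, 0, 0, 0, 0, -2.5, 0, 0, 0, 0, 0, -1, 0, 0, 0, -1.5, 0, 0, 0, 0, 0, -3, 0, 0, 0, 0, 0]}}

```text
t: 33.1
ee_pos: [0.5625, 0.2844, 0.269]
ee_rot: [[0.15, 0.989, 0.001], [0.989, -0.15, 0.002], [0.002, 0.001, -1.0]]
force: [0.1, 0.1, -0.3]
opening: 0.0848
```

Emit:
{"name": "apply_moves", "arguments": {"series": [-3.2, 0, 0, 0, 0, 0, -3.2, 0, 0, 0, 0, 0, -3.2, 0, 0, 0, 0, 0, -3.2, 0, 0, 0, 0, 0, -3.2, 0, 0, 0, 0, 0, -2, 0, 0, 0, 0, 0, -1, 0, 0, 0, 0, 0, 0, 0, 0, 0, 0, 0]}}

```text
t: 33.77
ee_pos: [0.5332, 0.0905, 0.2691]
ee_rot: [[0.159, 0.987, 0.001], [0.987, -0.159, 0.0], [0.0, 0.0, -1.0]]
force: [0.5, 0.1, -0.6]
opening: 0.0854
```

```bash
python3 - <<'E'
from h import *
a=env.grab_frame("top");b=env.grab_frame("side")
p=proj([[.57,.325,.196]])[0].astype(int)
for rel in(.75,.85): print("shallow top",*white(a,tuple(p),.196,rel=rel,win=38))
q=proj([[.57,.325,.1]],"side")[0].astype(int);print(p,q)
x=cv2.resize(b[q[1]-60:q[1]+60,q[0]-55:q[0]+55],(440,480),interpolation=cv2.INTER_CUBIC)
y=cv2.resize(a[p[1]-55:p[1]+65,p[0]-40:p[0]+50],(360,480),interpolation=cv2.INTER_CUBIC)
cv2.imwrite("pics/f.png",cv2.convertScaleAbs(np.hstack([x,y]),alpha=1.5))
E
```

```text
shallow top [569.9237 323.596 ] (92.75950622558594, 56.68283462524414) -9.010917663574219 156.0
shallow top [569.9689 323.3968] (91.5627670288086, 55.688682556152344) -9.083183288574219 156.0
[124 223] [219 142]
```

View pics/f.png

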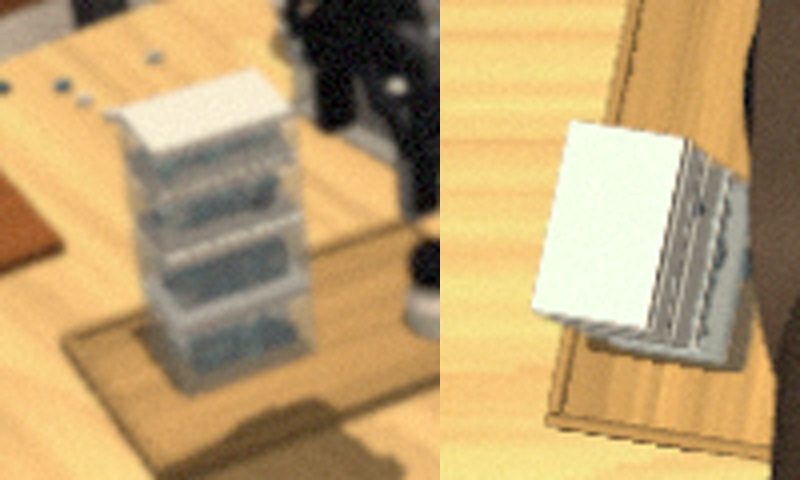

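The column stands straight: all four boxes are flush, and the white top is at (190,110) in the left panel. The top plate measures (569.9, 323.6) mm at -9.0°, against the base's initial (569.8, 324.2) mm at -9.1°. I'm handing in.

```bash
python3 -c "
from rig import env
print(env.hand_in(), env.state()['t'])"
```

```text
the job is handed in; nothing more can be done
the job is handed in; nothing more can be done
```

I put the lid on the deep box on the bench, then stacked the deep, medium and shallow boxes on the tray's box. I handed the job in at about 34 s.

- **Lid:** I let it drop the last 2 mm or so. The side view then showed it down on the rim, but I judged that by eye and did not measure it.
- **Setting down:** each box went down in steps of 1 mm or less until the wrist force showed contact, which peaked at about 6 N. I released it only after contact.
- **Final check:** the top plate measured (569.9, 323.6) mm at -9.0°. The tray's box was at (569.8, 324.2) mm and -9.1° at the start, so the column is straight to about 1 mm. The side view showed all four boxes flush.
- **One disagreeing reading:** after the deep box was placed, its lid measured about 2.6 mm from the base centre. The plate was only roughly outlined in that picture, and the lid has 2 mm of play. The medium box's top later measured within 1 mm of the base position.
- **Not checked at the end:** I did not re-measure the bystanders. No move came near them on the planned paths, and no unexpected forces showed. The base box was hidden from above, so I checked it only in the side view.

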